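Touch-test the pale flower on the drying tray

ROBOT

A 6-joint arm with a two-finger parallel gripper is mounted at the origin on the work surface. World frame = base frame: x ahead of the robot, y to its left, z up, the work surface at z = 0. Lengths are in mm, angles in rad, forces in N, time in s.
With the tool pointing down it reaches from about 350 to 975 mm from the base axis. Payload 7.1 kg.
Tool frame: the origin (TCP) lies on the mounting face of the last link; the fingertips stand 182 mm ahead of it and the grasp point (between the pads) lies 163 mm ahead of it (ctrl.tip_reach is the distance from the TCP to the fingertips, in mm); z points along the fingers, y is the direction in which the jaws open and shut (so a half turn about z gives the same grasp; the last joint's range is limited). The gripper opens to 88 mm and grips with 3 to 60 N. Pads are 20 mm wide; open, the fingers measure 115 mm over their backs; the gripper's body (75 mm by 178 mm) begins 61 mm behind the grasp point.
Start: joints at [-1.251, 0.423, 1.63, -0, 1.089, -0.019], TCP at [207.74, -589.449, 404.675] pointing down, gripper open.
Joint ranges: [-3, 3], [-0.9, 2.11], [0.09, 2.58], [-1.31, 4.45], [0.11, 2.69], [-2.54, 2.54]. Speed limits (rad/s): [2.39, 2.39, 3.01, 3.14, 3.14, 3.14].

INTERFACE

Orientations are given as a rotation vector (axis times angle).
In Python, from workcell import ctrl gives the robot as it stands.
- The arm moves only by the tool jog_arm, never from a script. Its argument "steps" is a list that holds one entry, the list of rows, each a list of 7 numbers: the shift along the tool's x, y, z in m, then the turn, a rotation vector about the tool's x, y, z in degrees, then the gripper's target within -1 to 1 (shut at 1, half-way at 0, fully open at -1). A call has 1 to 20 rows; each row shifts and turns the commanded pose from where the row before left it, along the tool's axes as they then stand; what a row does not reach is not made up. A row lasts 1/12 s, in which the tool goes at most 41.7 mm and 7.16 degrees, less where a joint would pass 70% of its speed; a pose out of reach is approached as far as the arm can. A call is refused whole if a number of a shift passes 0.0417 or a number of a turn 7.16, either way. A call with a gripper value outside its range is refused whole. The fingers move at their own pace and stop on an object; the grip force is fixed at half the most. Time passes only in rows, so rows that do not move let the fingers close. It gives the time, the measured TCP pose, the force and the opening at its end, in the units of the state.
- ctrl.get_obs(): the state, without advancing time (a new reading comes with each control period).
- ctrl.get_image(name): name is "side" or "top"; returns the picture (400x640x3 uint8, red, green, blue); there is no depth.
- ctrl.camera_info(name): a dict with "fx", "fy", "cx", "cy" (pixels), "origin" and "attitude" of the camera in the world. Camera axes: x right, y down, z forward; pixel columns grow to the right and rows downward; lengths in mm; the calibration is good to about 2 mm. A picture is of the moment at which its call begins. camera_info takes no time and is no camera call.
- ctrl.close_job(): hands the job in, once; it reports no verdict.
Trained networks look in the newest picture that a camera, given by its name, has taken for a name from the list of things; names that differ only in an ending like _2 or _b are one class to them, and where a whole thing is asked for, a point or a joint stands for the part that bears it (a point fixed in the world has none). Each returns a list of dicts, best first, with "p" (0 to 1); they miss things now and then, are a little off and sometimes report something else, mostly with a low value. They report only what shows in the picture. A call takes as long as a camera call. They do not tell look-alikes from the thing itself.
- ctrl.look_for(thing, camera): "bbox" ([left, top, right, bottom] in pixels, round what is visible of it).
- ctrl.trace(thing, camera): "pixels" (400x640 bool, what is visible of it) and "bbox" ([left, top, right, bottom] in pixels, round what is visible of it).
- ctrl.landmark_of(thing, camera): "uv" ([column, row] in pixels: a listed point, or the origin of a listed thing).
The state is a dict: "t": time; "qpos": joint angles; "qvel": joint speeds; "joint_torque": joint torques, N m; "ee_pos": TCP position; "orientation": TCP orientation; "ft_force": force on the tool from outside, world axes, zero at the start; "moment": the same for the moment, N m; "width": finger opening in mm.
Only numpy, scipy, OpenCV 4.12 (cv2) and the standard library are available. Lean on these libraries where they do the work, as an engineer would, in place of code of your own. Each camera call takes 0.05 s, during which the arm holds its last target.

TASK

Check whether the white flower-shaped piece in the blue drying tray is dry: rest the fingertips lightly on its top for about a second without shifting it, then lift the hand clear of it. Then mark the tray as checked by pushing the black tab beside it all the way to the green end. Do not grip or lift anything or touch the other pieces, and finish with the hand clear of everything.

Things in the scene. Friction and masses are not known exactly. Their poses are not given: they have to be found in the camera images.
- pale_flower: the piece to test: flower-shaped dome with petal ridges, off-white (the only white piece in the tray), 68 mm across, 46 mm tall; loose, 150 to 310 g, rigid; origin at the centre of its underside, z up, standing with its underside 24 mm above the table on a sprung wire-mesh pad
- pale_flower_top (a point): centre of the flat round top of the pale flower, 24 mm across, 46 mm above its underside (70 mm above the table). The pad under the piece begins to sink at a press of about 2 to 4 N, then gives 1 mm for each further 2 N, meets the tray floor after 10 mm, and springs back
- clay_flower: to be left alone: same shape and size as the pale flower but pink-brown terracotta (68 mm across, 46 mm tall); loose; origin at the centre of its underside
- square_dish: to be left alone: square shallow terracotta dish, 64 x 64 mm, 32 mm tall; loose; origin at the centre of its underside
- heart_ring: to be left alone: open heart-shaped terracotta ring, about 70 x 72 mm, 28 mm tall; loose; origin at the centre of its underside
- ribbed_block: to be left alone: tapered terracotta block with ribbed sides, about 60 x 60 mm at the foot, 36 mm tall; loose; origin at the centre of its underside
- tray: blue-rimmed wooden drying tray, fixed to the table, 270 mm (x) by 370 mm (y) outside, floor 10 mm thick, rims 10 mm wide and 32 mm high from the table; in it are five square wire-mesh pads (88 x 88 mm, tops 24 mm above the table) on springs, one piece standing on each, in any order, neighbours about 90 to 120 mm apart from centre to centre; origin at the centre of its underside
- marker_base: status marker beside the tray: aluminium plate fixed to the table, 150 mm (x) by 56 mm (y), 14 mm thick, with a yellow patch at its -x end and a green patch at its +x end; origin at the centre of its underside; its own x axis points from yellow to green, away from the robot to within about 30 degrees
- marker (a joint): travel of the black tab along the plate's x axis, in m: 0 at the yellow end, 0.080 against the stop at the green end; starts between 0 and 0.020; it resists with about 2 N and stays where it is left
- marker_top (a point): centre of the top of the black upright tab that slides on the marker: 16 mm along the travel, 34 mm across it, standing up from 14.5 mm to 59.5 mm above the table; this point is 59.5 mm above the table; its x axis is the direction of travel towards green
Mind the look-alikes: they are no part of the job. Of the things that look like the marker_base, the smallest one is meant.

How it is judged (in metres and radians):
On the way, in this order (a step that is already met when the one before it is completed fails the run):
1. the fingertips rest lightly on the top of the pale flower for half a second, the tab not yet at green (contact force between the fingers and pale_flower above 0.3 N and z of the grasp point in the frame of pale_flower_top above 0 m and horizontal distance between the grasp point and pale_flower_top below 0.05 m and value of joint marker below 0.03 m), for 0.5 s.
2. the hand is withdrawn from the pale flower, the tab not yet at green (contact force between the fingers and pale_flower below 0.01 N and distance between the grasp point and pale_flower_top above 0.05 m and value of joint marker below 0.03 m), for 0.05 s.
3. the tab is pushed to the green end (value of joint marker above 0.075 m), for 0.1 s.
At the end, for the whole second after the job is handed in: the tab stands within 5 mm of its stop at the green end (joint above 0.075), the pale flower is upright within 10 mm of where it began, the other pieces within 8 mm of where they began, and the hand touches nothing (value of joint marker above 0.075 m and distance of pale_flower from where it was at the start of the episode below 0.01 m and angle between pale_flower's own z axis and vertical below 0.1 rad and linear speed of pale_flower below 0.01 m/s and distance of each of clay_flower, square_dish, heart_ring, ribbed_block from where it was at the start of the episode below 0.008 m).
It fails at once if the pale flower is pressed with more than 30 N (contact force between any of the fingers, the arm and pale_flower above 30 N).
It fails at once if the pale flower is shifted by more than 16 mm, lifted or tipped (distance of pale_flower from where it was at the start of the episode above 0.016 m or height (world z) of pale_flower above 0.029 m or angle between pale_flower's own z axis and vertical above 0.15 rad).
It fails at once if another piece is touched or moved by more than 8 mm ((distance of clay_flower from where it was at the start of the episode above 0.008 m or contact force between any of the fingers, the arm and clay_flower above 0.5 N) or (distance of square_dish from where it was at the start of the episode above 0.008 m or contact force between any of the fingers, the arm and square_dish above 0.5 N) or (distance of heart_ring from where it was at the start of the episode above 0.008 m or contact force between any of the fingers, the arm and heart_ring above 0.5 N) or (distance of ribbed_block from where it was at the start of the episode above 0.008 m or contact force between any of the fingers, the arm and ribbed_block above 0.5 N)).
It also fails if it takes over 58 s, if anything falls off the work surface, if the arm or the gripper's body presses on something with over 40 N, if the wrist force passes 120 N, or if a joint passes its speed limit or range.

## Working session

There is one attempt and no reset: what is moved stays moved. The work goes in short steps, Python scripts to look and compute and a tool call to move; the robot and the scene stay as the last step left them, time stands still between calls to the robot, and variables do not carry over. Pictures are saved under pics/ and viewed, and the job is handed in when it is done.

Besides the shell and the picture viewer there is one more tool, called after "Emit:" by a JSON object that holds its "api" and its "payload", one argument or row to a line. jog_arm: Moves the arm, as the interface text tells. Its arguments: {"type":"object","properties":{"steps":{"type":"array"}},"required":["steps"]}

```bash
mkdir -p pics; ls; python3 - <<'E'
from workcell import ctrl
import cv2
for n in("top","side"):
    im=ctrl.get_image(n); cv2.imwrite(f"pics/{n}0.png",im[:,:,::-1])
    print(ctrl.camera_info(n))
    for th in ("pale_flower","pale_flower_top","marker_top","marker_base","clay_flower","square_dish","heart_ring","ribbed_block","tray"):
        print(n,th,[(round(d["p"],2),[round(float(v),1) for v in d["uv"]]) for d in ctrl.landmark_of(th,n)])
o=ctrl.get_obs();print(o["t"],o["ee_pos"],o["orientation"],o["ft_force"],o["width"],ctrl.tip_reach)
E
```

```text
pics
{'fx': 454.23517435550593, 'fy': 454.23517435550593, 'cx': 323.90205749595003, 'cy': 200.1103524920521, 'origin': array([ 398.04268656,   -8.84356477, 1113.34992178]), 'attitude': array([-2.15071585,  2.17922111, -0.14453403])}
top pale_flower [(0.66, [250.6, 160.4])]
top pale_flower_top [(0.91, [251.1, 155.2]), (0.24, [275.9, 209.3])]
top marker_top [(0.79, [414.0, 324.0]), (0.47, [427.1, 207.5])]
top marker_base [(0.9, [408.8, 291.0]), (0.79, [424.9, 203.1]), (0.68, [430.3, 98.5])]
top clay_flower [(0.55, [205.0, 165.0])]
top square_dish [(0.58, [229.3, 206.9])]
top heart_ring [(0.55, [205.0, 165.8])]
top ribbed_block []
top tray [(0.78, [249.1, 185.8])]
{'fx': 365.71584126040113, 'fy': 365.71584126040113, 'cx': 321.5775576812553, 'cy': 198.8951079600749, 'origin': array([359.45708285, 558.97587221, 749.13190722]), 'attitude': array([-0.43388854,  2.78580985, -1.06465929])}
side pale_flower [(0.56, [272.6, 258.0]), (0.49, [285.6, 221.3])]
side pale_flower_top [(0.94, [268.6, 246.0])]
side marker_top [(0.66, [461.1, 172.5]), (0.59, [366.9, 143.8]), (0.48, [296.2, 119.3])]
side marker_base [(0.94, [355.7, 158.0]), (0.84, [277.6, 135.1]), (0.75, [429.2, 187.4])]
side clay_flower [(0.78, [252.2, 303.0])]
side square_dish [(0.81, [308.9, 288.9]), (0.62, [269.3, 248.1])]
side heart_ring [(0.58, [288.5, 223.5])]
side ribbed_block [(0.84, [327.8, 247.9])]
side tray [(0.75, [298.5, 271.9])]
1.0 [ 207.74027137 -589.46187618  404.68456197] [ 3.09661527e+00  5.29598570e-01 -1.19864761e-05] [-0.11277928 -0.03143216  0.11027839] 87.74198167916774 182.0
```

View pics/top0.png

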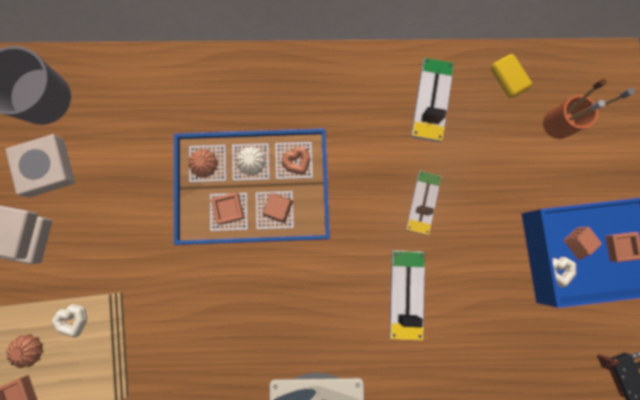

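View pics/side0.png

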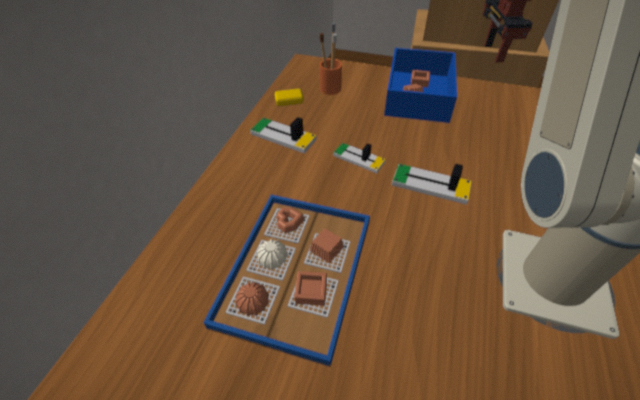

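The pictures show three markers. The smallest is the middle one, at about (424,203) in top and (358,157) in side. The white flower is at (250,157) in top and (269,248) in side, with the heart and the clay flower on either side of it.

```bash
cat > h.py <<'E'
import numpy as np,cv2
from scipy.spatial.transform import Rotation as R
from workcell import ctrl
def ray(n,uv):
    c=ctrl.camera_info(n);d=np.array([(uv[0]-c["cx"])/c["fx"],(uv[1]-c["cy"])/c["fy"],1])
    return np.array(c["origin"]),R.from_rotvec(c["attitude"]).as_matrix()@d
def atz(n,uv,z):
    o,d=ray(n,uv);return o+d*(z-o[2])/d[2]
def tri(a,b):
    (o1,d1),(o2,d2)=ray("top",a),ray("side",b)
    s=np.linalg.lstsq(np.c_[d1,-d2],o2-o1,rcond=None)[0]
    p,q=o1+s[0]*d1,o2+s[1]*d2
    return (p+q)/2,np.linalg.norm(p-q)
E
python3 - <<'E'
from h import *
np.set_printoptions(precision=1,suppress=True)
print("flower",tri((251.1,155.2),(268.6,246)),atz("top",(251.1,155.2),70),atz("side",(268.6,246),70))
print("tab",tri((427.1,207.5),(366.9,143.8)),atz("top",(427.1,207.5),59.5),atz("side",(366.9,143.8),59.5))
print("base",atz("top",(424.9,203.1),0),atz("side",(355.7,158),0))
print("base big",[atz("top",u,0) for u in ((408.8,291),(430.3,98.5))])
print("heart",atz("top",(295,160),40),"clay",atz("top",(203,162),60),"block",atz("top",(277,207),50))
for n in("top","side"):
    im=ctrl.get_image(n)
    for th in("marker_base","marker_top","pale_flower"):
        for d in ctrl.trace(th,n):
            m=d["pixels"].astype(np.uint8)
            r=cv2.minAreaRect(cv2.findNonZero(m));print(n,th,round(d["p"],2),d["bbox"],[np.round(x,1) for x in r])
            if th=="marker_base" : print([atz(n,p,14)[:2] for p in cv2.boxPoints(r)])
    x0,y0=((340,140) if n=="top" else (320,120))
    x,y=((395,160) if n=="top" else (325,125))
    a=cv2.resize(im[y:y+80,x:x+70,::-1],None,fx=5,fy=5,interpolation=2)
    x,y=((225,125) if n=="top" else (240,205))
    b=cv2.resize(im[y:y+80,x:x+70,::-1],None,fx=5,fy=5,interpolation=2)
    cv2.imwrite(f"pics/{n}zoom.png",np.hstack([a,b]))
E
```

```text
flower (array([633.5, 146.8,  61.4]), np.float64(1.60852041057221)) [632.4 145.8  70. ] [629.3 151.9  70. ]
tab (array([ 503. , -262.2,   68.4]), np.float64(2.9139125620086648)) [ 505.4 -264.2   59.5] [ 503.4 -272.9   59.5]
base [ 522.4 -273.6    0. ] [ 532.9 -268.9    0. ]
base big [array([ 309.3, -225.9,    0. ]), array([ 790.1, -298.3,    0. ])]
heart [626.2  44.8  40. ] clay [619.6 260.1  60. ] block [512.   87.3  50. ]
top marker_base 0.94 [389.2, 251.5, 423.4, 339.5] [array([406.3, 295.4]), array([33.3, 88.7]), np.float64(1.3)]
[array([ 199.1, -171.5]), array([ 406.5, -182.9]), array([ 403.5, -263.3]), array([ 196., -250.])]
top marker_base 0.84 [404.7, 170.4, 443.9, 233.0] [array([422.9, 202.7]), array([23.8, 61.1]), np.float64(12.5)]
[array([ 456.1, -218.5]), array([ 602.4, -256.4]), array([ 588.8, -313.1]), array([ 442.9, -274.3])]
top marker_base 0.59 [411.2, 58.9, 450.6, 142.3] [array([431.5, 100.2]), array([33.1, 82. ]), np.float64(8.1)]
[array([ 682.9, -238.2]), array([ 893.9, -275.4]), array([ 880.7, -358.4]), array([ 670.1, -319.3])]
top marker_top 0.72 [394.3, 314.4, 
[... 796 characters left out ...]
6.8, -313.2]), array([ 203.3, -162.9])]
side marker_base 0.58 [248.9, 116.0, 320.2, 152.1] [array([285. , 129.2]), array([66.4, 32.6]), np.float64(18.4)]
[array([ 890.2, -264.1]), array([ 932.1, -435. ]), array([ 679.5, -382.8]), array([ 661.5, -226.9])]
side marker_top 0.77 [288.5, 115.9, 303.1, 143.2] [array([296.1, 128.5]), array([22.9, 13.6]), np.float64(84.8)]
side marker_top 0.76 [448.7, 163.1, 461.9, 188.0] [array([455.2, 176.3]), array([ 9.1, 27.2]), np.float64(15.3)]
side marker_top 0.52 [361.0, 145.4, 373.0, 161.4] [array([365.5, 152. ]), array([16.,  9.]), np.float64(90.0)]
side pale_flower 0.9 [260.6, 239.7, 288.0, 266.5] [array([272., 254.]), array([28., 30.]), np.float64(90.0)]
```

```bash
python3 -c "
import cv2,numpy as np
cv2.imwrite('pics/zoom.png',cv2.resize(np.hstack([cv2.imread('pics/topzoom.png'),cv2.imread('pics/sidezoom.png')]),(800,230)))"
```

```text
(no output)
```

View pics/topzoom.png

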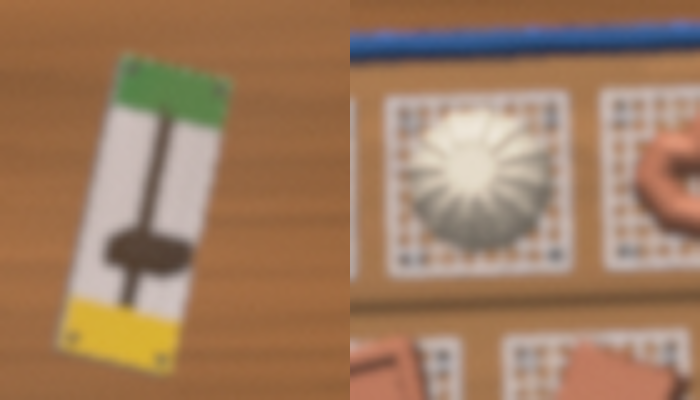

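View pics/sidezoom.png

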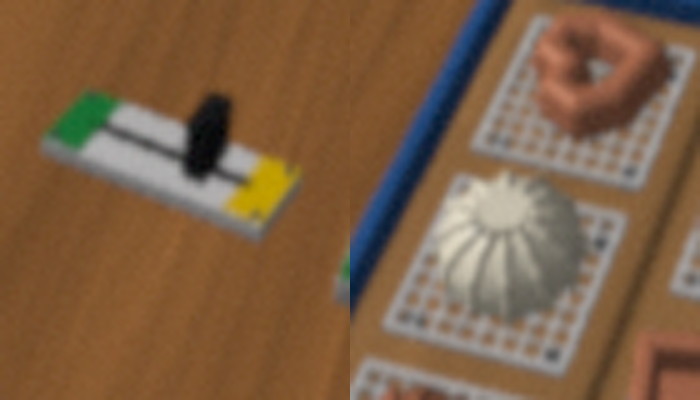

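```bash
python3 - <<'E'
from h import *
np.set_printoptions(precision=1,suppress=True)
a=(249.6,160);b=(271,246)
print("flower",tri(a,b),atz("top",a,70),atz("side",b,70))
C=[atz("top",(395+x/5,160+y/5),14)[:2] for x,y in((122,57),(230,80),(172,373),(57,348))]
print(C)
C=np.array(C);ctr=C.mean(0);ax=(C[0]+C[1]-C[2]-C[3])/2;print(ctr,np.linalg.norm(ax),np.degrees(np.arctan2(ax[1],ax[0])),np.linalg.norm(C[0]-C[1]))
S=np.array([atz("side",(325+x/5,125+y/5),14)[:2] for x,y in((92,92),(300,170),(260,225),(43,140))])
print("side",S,S.mean(0))
u=ax/np.linalg.norm(ax);v=np.array([-u[1],u[0]])
for n,p,z in(("top",(395+148/5,160+247/5),59.5),("top",(395+150/5,160+258/5),37),("top",(425,209),59.5),("side",(368,145),59.5),("side",(325+205/5,125+138/5),37)):
    q=atz(n,p,z)[:2];print(n,z,q,"along",(q-ctr)@u,"across",(q-ctr)@v)
E
```

```text
flower (array([622.7, 149.7,  69.3]), np.float64(3.1825123106246562)) [621.  149.2  70. ] [624.1 150.3  70. ]
[array([ 599.6, -259.9]), array([ 587.5, -312.8]), array([ 444. , -278.1]), array([ 456.8, -222.7])]
[ 522.  -268.4] 147.61038013442788 -14.094550292027202 54.22338864900832
side [[ 583.5 -308.4]
 [ 445.  -274.6]
 [ 457.6 -221. ]
 [ 599.6 -255.8]] [ 521.4 -265. ]
top 59.5 [ 501.  -258.2] along -22.835319087262075 across 4.783055771719115
top 37 [ 497.9 -264.2] along -24.35216612392874 across -1.8515203873496853
top 59.5 [ 501.9 -259.1] along -21.69822427063741 across 4.06244327044791
side 59.5 [ 499.1 -268.5] along -22.157980878962324 across -5.733611443608941
side 37 [ 501.3 -259.9] along -22.10237016159463 across 3.1465608069032966
```

Emit:
{"api": "jog_arm", "payload": {
  "steps": [
    [[0,0,0,0,0,6.7,1],[0,0,0,0,0,6.7,1],[0,0,0,0,0,6.7,1],[0,0,0,0,0,6.7,1],[0,0,0,0,0,6.7,1],[0.004,-0.015,0,0,0,0,1],[0.008,-0.029,0,0,0,0,1],[0.008,-0.029,0,0,0,0,1],[0.008,-0.029,0,0,0,0,1],[0.008,-0.029,0,0,0,0,1],[0.008,-0.029,0,0,0,0,1],[0.008,-0.029,0,0,0,0,1]]
  ]
}}

```text
t: 2.4
ee_pos: [304.7, -416.7, 404.7]
orientation: [-3.118, 0.381, -0.0]
ft_force: [-0.0, -0.2, 0.7]
width: 11.0
```

Emit:
{"api": "jog_arm", "payload": {
  "steps": [
    [[0.008,-0.03,0.003,0,0,0,1],[0.008,-0.03,0.003,0,0,0,1],[0.008,-0.03,0.003,0,0,0,1],[0.008,-0.03,0.003,0,0,0,1],[0.008,-0.03,0.003,0,0,0,1],[0.008,-0.03,0.003,0,0,0,1],[0.008,-0.03,0.003,0,0,0,1],[0.008,-0.03,0.003,0,0,0,1],[0.008,-0.03,0.003,0,0,0,1],[0.008,-0.03,0.003,0,0,0,1],[0.008,-0.03,0.003,0,0,0,1],[0.008,-0.03,0.003,0,0,0,1],[0.008,-0.03,0.003,0,0,0,1],[0.008,-0.03,0.003,0,0,0,1],[0.008,-0.03,0.003,0,0,0,1],[0.008,-0.03,0.003,0,0,0,1],[0.008,-0.03,0.003,0,0,0,1],[0.008,-0.03,0.003,0,0,0,1],[0,0,0,0,0,0,1],[0,0,0,0,0,0,1]]
  ]
}}

```text
t: 4.07
ee_pos: [575.0, 71.5, 350.3]
orientation: [3.119, -0.377, -0.001]
ft_force: [-0.6, -0.9, -0.6]
width: 0.4
```

```bash
python3 - <<'E'
from h import *
np.set_printoptions(precision=4,suppress=True)
o=ctrl.get_obs();Rm=R.from_rotvec(o["orientation"]).as_matrix();print(o["t"],o["ee_pos"],Rm,o["qpos"],o["ft_force"],o["width"])
print("flower in tool shift",Rm.T@(np.array([622.5,149.7,252])-o["ee_pos"]))
im=ctrl.get_image("top");cv2.imwrite("pics/a.png",im[...,::-1])
im2=ctrl.get_image("side");cv2.imwrite("pics/b.png",im2[...,::-1])
E
```

```text
4.0667 [575.0086  71.5362 350.329 ] [[ 0.9711 -0.2386 -0.0007]
 [-0.2386 -0.9711 -0.0001]
 [-0.0007  0.0003 -1.    ]] [ 0.1032  0.4253  1.7728 -0.      0.9442  1.9149] [-0.5682 -0.8979 -0.6366] 0.3744322177553222
flower in tool shift [ 27.5374 -87.2619  98.2887]
```

View pics/b.png

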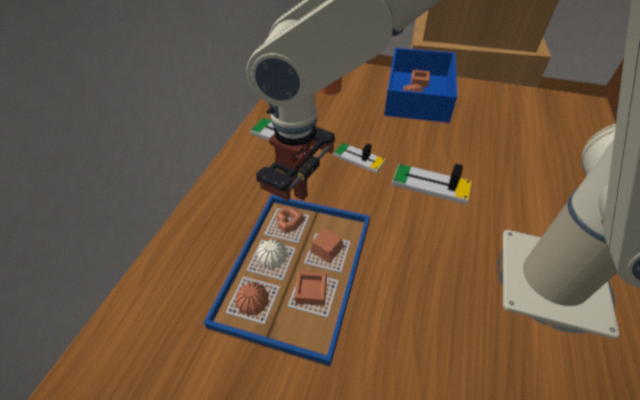

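The hand is still short of the flower and well above everything. Moving over the flower, to about 25 mm above it.

Emit:
{"api": "jog_arm", "payload": {
  "steps": [
    [[0.0055,-0.0175,0,0,0,0,1],[0.0055,-0.0175,0,0,0,0,1],[0.0055,-0.0175,0,0,0,0,1],[0.0055,-0.0175,0,0,0,0,1],[0.0055,-0.0173,0,0,0,0,1],[0,0,0.015,0,0,0,1],[0,0,0.015,0,0,0,1],[0,0,0.015,0,0,0,1],[0,0,0.015,0,0,0,1],[0,0,0.013,0,0,0,1],[0,0,0,0,0,0,1],[0,0,0,0,0,0,1],[0,0,0,0,0,0,1]]
  ]
}}

```text
t: 5.25
ee_pos: [623.5, 147.4, 278.5]
orientation: [-3.118, 0.386, -0.001]
ft_force: [0.7, -0.3, -0.6]
width: 0.7
```

```bash
python3 - <<'E'
from h import *
np.set_printoptions(precision=4,suppress=True)
o=ctrl.get_obs();Rm=R.from_rotvec(o["orientation"]).as_matrix();print(o["t"],o["ee_pos"],o["ft_force"],o["width"])
print("flower in tool shift",Rm.T@(np.array([622.5,149.7,252])-o["ee_pos"]))
im=ctrl.get_image("top")[100:250,160:340,::-1]
im2=ctrl.get_image("side")[170:320,200:380,::-1]
cv2.imwrite("pics/c.png",cv2.resize(np.hstack([im,im2]),(800,333),interpolation=2))
E
```

```text
5.25 [623.4596 147.4429 278.4505] [ 0.6764 -0.2818 -0.6224] 0.7115095523931675
flower in tool shift [-1.5016 -1.9453 26.45  ]
```

View pics/c.png

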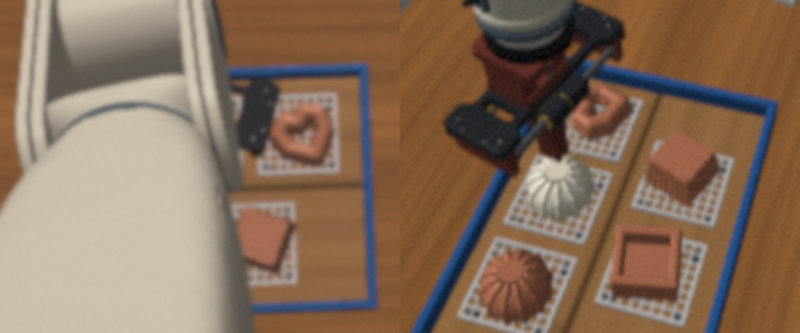

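The fingers are straight above the flower. I'll descend slowly.

Emit:
{"api": "jog_arm", "payload": {
  "steps": [
    [[-0.001,-0.002,0.004,0,0,0,1],[0,0,0.004,0,0,0,1],[0,0,0.004,0,0,0,1],[0,0,0.004,0,0,0,1],[0,0,0.004,0,0,0,1],[0,0,0.002,0,0,0,1],[0,0,0,0,0,0,1],[0,0,0,0,0,0,1],[0,0,0,0,0,0,1]]
  ]
}}

```text
t: 6.1
ee_pos: [622.8, 150.1, 255.7]
orientation: [-3.118, 0.385, -0.0]
ft_force: [-0.4, 1.0, 0.1]
width: 0.3
```

Emit:
{"api": "jog_arm", "payload": {
  "steps": [
    [[0,0,0.001,0,0,0,1],[0,0,0.001,0,0,0,1],[0,0,0,0,0,0,1],[0,0,0,0,0,0,1]]
  ]
}}

```text
t: 6.43
ee_pos: [622.7, 150.1, 253.7]
orientation: [-3.118, 0.385, 0.0]
ft_force: [0.2, -0.2, -0.6]
width: 0.5
```

Emit:
{"api": "jog_arm", "payload": {
  "steps": [
    [[0,0,0.001,0,0,0,1],[0,0,0,0,0,0,1],[0,0,0,0,0,0,1]]
  ]
}}

```text
t: 6.68
ee_pos: [622.7, 150.1, 252.6]
orientation: [3.118, -0.385, -0.0]
ft_force: [0.2, 0.2, 0.1]
width: 0.4
```

Emit:
{"api": "jog_arm", "payload": {
  "steps": [
    [[0,0,0.001,0,0,0,1],[0,0,0,0,0,0,1],[0,0,0,0,0,0,1]]
  ]
}}

```text
t: 6.93
ee_pos: [622.8, 150.1, 252.0]
orientation: [-3.118, 0.385, -0.0]
ft_force: [-1.1, -0.6, 3.1]
width: 0.3
```

Emit:
{"api": "jog_arm", "payload": {
  "steps": [
    [[0,0,0.001,0,0,0,1],[0,0,0,0,0,0,1],[0,0,0,0,0,0,1]]
  ]
}}

```text
t: 7.18
ee_pos: [622.8, 150.1, 251.0]
orientation: [-3.118, 0.385, -0.0]
ft_force: [-1.5, -0.8, 5.6]
width: 0.5
```

Contact came at the expected height (tip at 70 mm), now pressing with about 5 N. I'll hold for a second and check that the reading stays above zero.

Emit:
{"api": "jog_arm", "payload": {
  "steps": [
    [[0,0,0,0,0,0,1],[0,0,0,0,0,0,1],[0,0,0,0,0,0,1],[0,0,0,0,0,0,1],[0,0,0,0,0,0,1],[0,0,0,0,0,0,1],[0,0,0,0,0,0,1],[0,0,0,0,0,0,1],[0,0,0,0,0,0,1],[0,0,0,0,0,0,1],[0,0,0,0,0,0,1]]
  ]
}}

```text
t: 8.1
ee_pos: [622.8, 150.1, 251.0]
orientation: [-3.118, 0.385, -0.0]
ft_force: [-2.6, -0.6, 5.0]
width: 0.6
```

Emit:
{"api": "jog_arm", "payload": {
  "steps": [
    [[0,0,-0.001,0,0,0,1],[0,0,-0.002,0,0,0,1],[0,0,-0.003,0,0,0,1],[0,0,-0.008,0,0,0,1],[0,0,-0.015,0,0,0,1],[0,0,-0.02,0,0,0,1],[0,0,-0.02,0,0,0,1],[0,0,-0.02,0,0,0,1],[0,0,-0.01,0,0,0,1],[0,0,0,0,0,0,1],[0,0,0,0,0,0,1]]
  ]
}}

```text
t: 9.02
ee_pos: [622.7, 150.1, 349.9]
orientation: [-3.118, 0.385, -0.001]
ft_force: [-0.2, 0.0, -0.4]
width: 0.9
```

```bash
python3 - <<'E'
from h import *
np.set_printoptions(precision=4,suppress=True)
o=ctrl.get_obs();Rm=R.from_rotvec(o["orientation"]).as_matrix();print(o["t"],o["ee_pos"],o["ft_force"])
ctr=np.array([521.7,-267,0]);a=np.radians(-14.1);u=np.array([np.cos(a),np.sin(a),0])
for s in (-65,-40):
    p=ctr+s*u;p[2]=300;print(s,p,Rm.T@(p-o["ee_pos"]))
E
```

```text
9.0167 [622.6532 150.0653 349.9432] [-0.1757  0.0357 -0.3831]
-65 [ 458.6583 -251.165   300.    ] [-61.4379 429.1003  49.7267]
-40 [ 482.9051 -257.2554  300.    ] [-36.4379 429.1056  49.7459]
```

Emit:
{"api": "jog_arm", "payload": {
  "steps": [
    [[-0.0036,0.0252,0,0,0,0,1],[-0.0036,0.0252,0,0,0,0,1],[-0.0036,0.0252,0,0,0,0,1],[-0.0036,0.0252,0,0,0,0,1],[-0.0036,0.0252,0,0,0,0,1],[-0.0036,0.0252,0,0,0,0,1],[-0.0036,0.0252,0,0,0,0,1],[-0.0036,0.0252,0,0,0,0,1],[-0.0036,0.0252,0,0,0,0,1],[-0.0036,0.0252,0,0,0,0,1],[-0.0036,0.0252,0,0,0,0,1],[-0.0036,0.0252,0,0,0,0,1],[-0.0036,0.0252,0,0,0,0,1],[-0.0036,0.0252,0,0,0,0,1],[-0.0036,0.0252,0,0,0,0,1],[-0.0036,0.0252,0,0,0,0,1],[-0.0036,0.0252,0,0,0,0,1],[0,0,0,0,0,0,1],[0,0,0,0,0,0,1],[0,0,0,0,0,0,1]]
  ]
}}

```text
t: 10.68
ee_pos: [458.9, -250.1, 348.7]
orientation: [-3.117, 0.386, 0.003]
ft_force: [0.5, 0.1, 0.9]
width: 0.7
```

```bash
python3 - <<'E'
from h import *
np.set_printoptions(precision=4,suppress=True)
o=ctrl.get_obs();Rm=R.from_rotvec(o["orientation"]).as_matrix();print(o["t"],o["ee_pos"],o["ft_force"])
ctr=np.array([521.7,-267,0]);a=np.radians(-14.1);u=np.array([np.cos(a),np.sin(a),0])
p=ctr-65*u;p[2]=182+32;print(p,Rm.T@(p-o["ee_pos"]))
im=ctrl.get_image("top");print([(round(d["p"],2),d["uv"]) for d in ctrl.landmark_of("pale_flower_top","top")])
im2=ctrl.get_image("side")
cv2.imwrite("pics/d.png",cv2.resize(np.hstack([im,im2])[...,::-1],(800,250),interpolation=3))
E
```

```text
10.6833 [ 458.8867 -250.0882  348.6941] [0.4568 0.0544 0.9208]
[ 458.6583 -251.165   214.    ] [  0.29     1.2045 134.6929]
[(0.73, [248.0, 155.4])]
```

View pics/d.png

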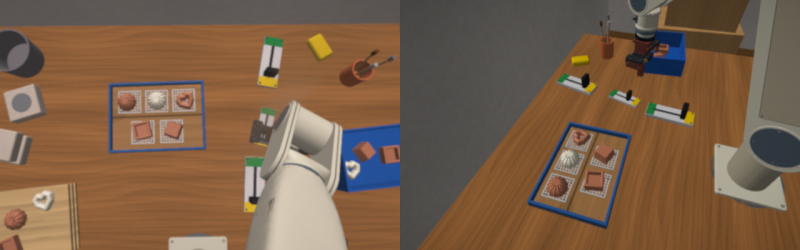

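The pieces are where they were and the flower is undisturbed. Next I'll lower the hand behind the small marker's tab and leave 32 mm under the tip.

Emit:
{"api": "jog_arm", "payload": {
  "steps": [
    [[0,0.001,0.015,0,0,0,1],[0,0,0.015,0,0,0,1],[0,0,0.015,0,0,0,1],[0,0,0.015,0,0,0,1],[0,0,0.015,0,0,0,1],[0,0,0.015,0,0,0,1],[0,0,0.015,0,0,0,1],[0,0,0.012,0,0,0,1],[0,0,0.01,0,0,0,1],[0,0,0.006,0,0,0,1],[0,0,0,0,0,0,1],[0,0,0,0,0,0,1]]
  ]
}}

```text
t: 11.83
ee_pos: [459.0, -251.4, 216.6]
orientation: [-3.118, 0.385, 0.0]
ft_force: [0.1, 0.3, 0.1]
width: 0.6
```

```bash
python3 - <<'E'
from h import *
np.set_printoptions(precision=4,suppress=True)
o=ctrl.get_obs();print(o["t"],o["ee_pos"],o["ft_force"])
im2=ctrl.get_image("side")[80:220,260:460,::-1]
cv2.imwrite("pics/e.png",cv2.resize(im2,(800,560),interpolation=2))
E
```

```text
11.8333 [ 459.0186 -251.4131  216.6477] [0.1439 0.3133 0.1279]
```

View pics/e.png

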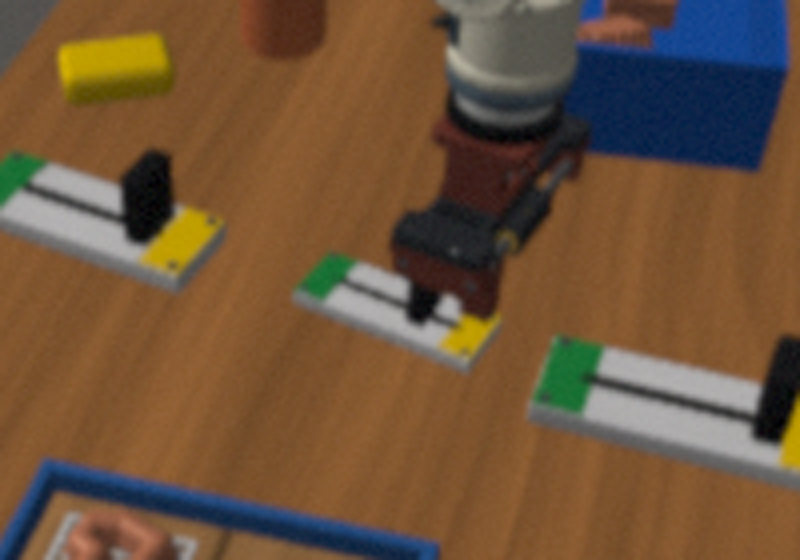

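The finger is on the yellow side of the small tab. Pushing along +x (tool x).

Emit:
{"api": "jog_arm", "payload": {
  "steps": [
    [[0.006,0,0,0,0,0,1],[0.006,0,0,0,0,0,1],[0.006,0,0,0,0,0,1],[0.005,0,0,0,0,0,1],[0.004,0,0,0,0,0,1],[0.004,0,0,0,0,0,1],[0.004,0,0,0,0,0,1],[0.004,0,0,0,0,0,1],[0.004,0,0,0,0,0,1],[0.004,0,0,0,0,0,1]]
  ]
}}

```text
t: 12.72
ee_pos: [504.7, -263.1, 216.6]
orientation: [-3.118, 0.385, 0.001]
ft_force: [-2.0, -0.9, 2.0]
width: 0.6
```

Emit:
{"api": "jog_arm", "payload": {
  "steps": [
    [[0.004,0,0,0,0,0,1],[0.004,0,0,0,0,0,1],[0.004,0,0,0,0,0,1],[0.004,0,0,0,0,0,1],[0.004,0,0,0,0,0,1],[0.004,0,0,0,0,0,1],[0.003,0,0,0,0,0,1],[0,0,0,0,0,0,1]]
  ]
}}

```text
t: 13.38
ee_pos: [531.3, -269.6, 216.7]
orientation: [3.118, -0.385, 0.001]
ft_force: [-0.3, -0.0, 0.2]
width: 0.6
```

Emit:
{"api": "jog_arm", "payload": {
  "steps": [
    [[0.003,0,0,0,0,0,1],[0.003,0,0,0,0,0,1]]
  ]
}}

```text
t: 13.55
ee_pos: [536.4, -270.9, 216.6]
orientation: [-3.118, 0.385, 0.001]
ft_force: [-2.7, 0.9, -0.4]
width: 0.2
```

Emit:
{"api": "jog_arm", "payload": {
  "steps": [
    [[0.002,0,0,0,0,0,1],[0.001,0,0,0,0,0,1]]
  ]
}}

```text
t: 13.72
ee_pos: [539.6, -271.7, 216.6]
orientation: [-3.118, 0.385, 0.0]
ft_force: [-1.7, 0.0, -0.2]
width: 0.7
```

```bash
python3 - <<'E'
from h import *
o=ctrl.get_obs();print(o["t"],o["ee_pos"],o["ft_force"])
im2=ctrl.get_image("side")[110:190,310:410,::-1]
cv2.imwrite("pics/f.png",cv2.resize(im2,(750,600),interpolation=2))
E
```

```text
13.7167 [ 539.58382424 -271.68509331  216.60951731] [-1.664703    0.01872983 -0.21417988]
```

View pics/f.png

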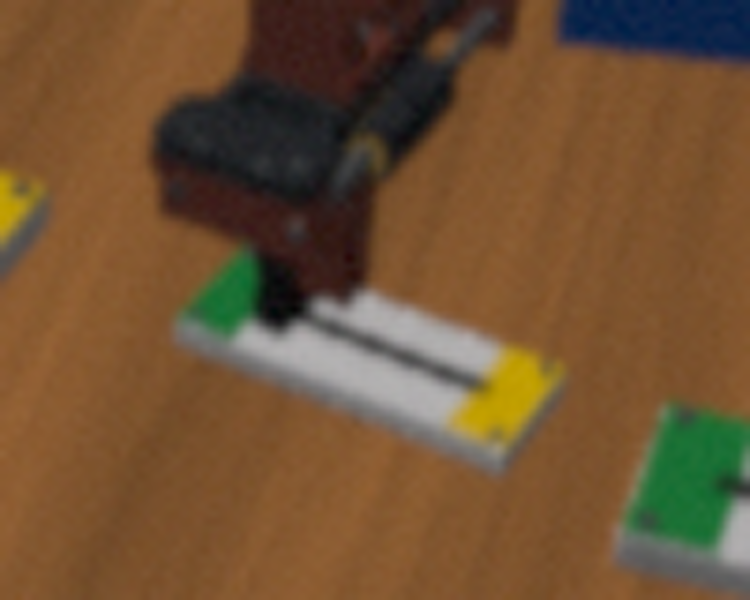

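The tab is almost at the green patch. Continuing gently until the stop shows in the force.

Emit:
{"api": "jog_arm", "payload": {
  "steps": [
    [[0.002,0,0,0,0,0,1],[0,0,0,0,0,0,1]]
  ]
}}

```text
t: 13.93
ee_pos: [541.5, -272.2, 216.6]
orientation: [-3.118, 0.385, -0.0]
ft_force: [-1.1, -0.1, -0.4]
width: 0.3
```

Emit:
{"api": "jog_arm", "payload": {
  "steps": [
    [[0.002,0,0,0,0,0,1],[0,0,0,0,0,0,1]]
  ]
}}

```text
t: 14.1
ee_pos: [542.7, -272.5, 216.6]
orientation: [-3.117, 0.385, 0.004]
ft_force: [-6.0, 0.5, 3.2]
width: 0.2
```

Emit:
{"api": "jog_arm", "payload": {
  "steps": [
    [[0.001,0,0,0,0,0,1],[0,0,0,0,0,0,1]]
  ]
}}

```text
t: 14.27
ee_pos: [543.0, -272.6, 216.6]
orientation: [-3.117, 0.385, 0.006]
ft_force: [-9.8, 0.7, 5.8]
width: 0.3
```

The force now rises without any movement, at the position predicted for the stop. I'll press briefly, back off and lift.

Emit:
{"api": "jog_arm", "payload": {
  "steps": [
    [[0.001,0,0,0,0,0,1],[0,0,0,0,0,0,1],[0,0,0,0,0,0,1]]
  ]
}}

```text
t: 14.52
ee_pos: [543.4, -272.7, 216.6]
orientation: [-3.116, 0.385, 0.009]
ft_force: [-11.1, 1.7, 7.6]
width: 0.5
```

Emit:
{"api": "jog_arm", "payload": {
  "steps": [
    [[-0.004,0,0,0,0,0,1],[-0.008,0,0,0,0,0,1],[-0.01,0,0,0,0,0,1],[0,0,0,0,0,0,1],[0,0,-0.01,0,0,0,1],[0,0,-0.02,0,0,0,1],[0,0,-0.03,0,0,0,1],[0,0,-0.03,0,0,0,1],[0,0,-0.03,0,0,0,1],[-0.01,0.02,-0.03,0,0,0,1],[-0.01,0.03,-0.02,0,0,0,1],[-0.01,0.03,0,0,0,0,1],[-0.01,0.03,0,0,0,0,1],[-0.01,0.03,0,0,0,0,1],[-0.01,0.02,0,0,0,0,1],[0,0,0,0,0,0,1],[0,0,0,0,0,0,1],[0,0,0,0,0,0,1]]
  ]
}}

```text
t: 16.02
ee_pos: [427.0, -408.1, 387.2]
orientation: [3.118, -0.386, 0.001]
ft_force: [-0.2, -0.0, 0.5]
width: 0.2
```

```bash
python3 - <<'E'
from h import *
np.set_printoptions(precision=1,suppress=True)
o=ctrl.get_obs();print(o["t"],o["ee_pos"],o["ft_force"],o["qvel"])
a=ctrl.get_image("top");ta=[(round(d["p"],2),d["uv"]) for d in ctrl.landmark_of("pale_flower_top","top")]
b=ctrl.get_image("side");print(ta,[(round(d["p"],2),d["uv"]) for d in ctrl.landmark_of("pale_flower_top","side")])
print([(round(d["p"],2),d["uv"],atz("side",d["uv"],59.5)) for d in ctrl.landmark_of("marker_top","side")])
cv2.imwrite("pics/g.png",np.hstack([cv2.resize(a[:,:,::-1],(400,250)),cv2.resize(b[110:260,240:400,::-1],(400,375))[:250]]))
cv2.imwrite("pics/h.png",cv2.resize(b[100:340,200:440,::-1],(600,600),interpolation=2))
E
```

```text
16.0167 [ 427.  -408.1  387.2] [-0.2 -0.   0.5] [ 0.  0.  0.  0. -0. -0.]
[(0.97, [250.6, 155.2])] [(0.83, [270.3, 246.9])]
[(0.7, [346.9, 137.5], array([ 567.1, -284.1,   59.5])), (0.65, [356.9, 159.1], array([ 514.7, -199.6,   59.5])), (0.51, [458.8, 168.5], array([ 241. , -243.5,   59.5])), (0.48, [294.0, 120.9], array([ 748.1, -315.6,   59.5]))]
```

View pics/h.png

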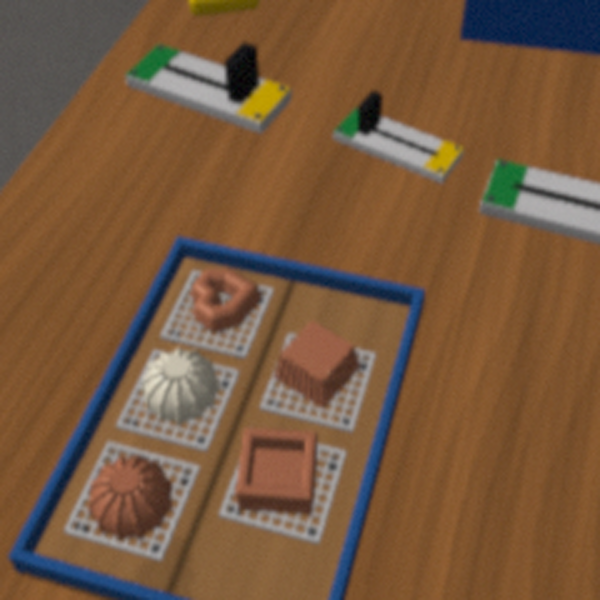

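The small marker's tab is at the green end of its slot, at (369,112) in the crop. All pieces sit as before and the hand is clear.

```bash
python3 -c "
from workcell import ctrl
print(ctrl.close_job())"
```

```text
the job is handed in; nothing more can be done
None
```

I touch-tested the pale flower, pushed the small marker's tab to the green stop and handed the job in at about 16 s. No verdict came back.

- **Touch test:** I rested the closed fingertips on the flower's top for about 1 s. The force was about 5 N, well under the 30 N limit. Contact came at the expected height of 70 mm, and I then lifted the hand straight up, about 100 mm.
- **Marker:** I used the middle marker, the smallest of the three. The tab stopped moving and the force rose to about 11 N, which puts its centre about 40 mm past the middle of the plate, where the stop should be.
- **Last checks:** The final side picture shows the tab at the green end of the slot. All five pieces look unmoved. The flower's detected position is within 2 pixels of where it started. The hand is clear and the wrist force is about 0.
- **Disagreement:** The network's side-view position for the tab is about 8 mm further along than the contact position. I trusted the contact with the stop. The network also gave one false marker detection with middling confidence, which I ignored.

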